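Close the polishing pot rim on rim from the loading shelf

TASK

Close up the polishing pot with the three buttons in it: push the open pot that stands on the cart top fully home into the V stop at the end of the loading shelf, then slide the second pot, which lies mouth-down on the shelf, along and off the end of the shelf onto it, so that the two stand mouth to mouth, rim squarely on rim all round. Keep the buttons inside and the open pot in its stop, tip nothing over, and leave the bracket, the relay block and the ball guide where they are.

Things in the scene. Friction and masses are not known exactly. Their poses are not given: they have to be found in the camera images.
- dock (a point): Centre of the open pot's place on the cart top (height 0) when it is fully home against the two rigid upright cheeks (48 mm high) of the V stop, which centre it. Same axes as the shelf: x points level along the middle of the shelf, away from the stop; z up. The open pot is pushed home towards +x, the second pot slid along the shelf towards -x.
- shelf_end (a point): Middle of the edge of the fixed loading shelf next to the stop, on its top face, 51 mm from the dock along x and 61 mm up (1 mm above the docked pot's rim); axes as the dock. From here the steel shelf runs 230 mm along +x; it is 122 mm wide with a 9 mm high lip along each side, leaving a channel 106 mm wide, open at both ends.
- lower_pot (a point): Open pot, mouth-up on the cart top: round, cast aluminium, about 0.55 kg, 100 mm across (90 mm at the bottom), 60 mm high, wall and flat rim 9 mm thick, inner floor 7 mm up; too wide to grip across. The point is at its centre, 30 mm up; z up. It starts 70 to 130 mm from the dock on its -x side and slides when pushed with 2 to 7 N.
- upper_pot (a point): Second pot, same size and make, mouth-down in the shelf's channel with 3 mm play each side. The point is at its centre, 30 mm above its rim, z up (to its closed end): 91 mm above the cart top on the shelf, 90 mm when on the other pot. Slides when pushed with 2 to 7 N and stays level as it passes from the shelf onto the docked pot's rim.
- lower: The same open pot; origin at the centre of its underside.
- upper: The same second pot; origin at the centre of its mouth, level with its rim.
- button0: One of three amber plastic rollover buttons, 31 mm across and 12 mm high, lying loose in the open pot; origin at the centre of its underside.
- button1: One of three amber plastic rollover buttons, 31 mm across and 12 mm high, lying loose in the open pot; origin at the centre of its underside.
- button2: One of three amber plastic rollover buttons, 31 mm across and 12 mm high, lying loose in the open pot; origin at the centre of its underside.
- bracket: Bystander: cast aluminium flipper bracket, 70 x 110 mm base, 50 mm high, on the cart top; origin at the centre of its underside.
- relay: Bystander: black bakelite relay block with brass tabs, 55 x 80 x 62 mm; origin at the centre of its underside.
- guide: Bystander: chrome ball guide, a straight channel 130 x 30 x 28 mm, long axis its x; origin at the centre of its underside.
Not all that is in view belongs to the job. What is shaped like the lower but purple is not meant.

How it is judged:
On the way:
1. the open pot is home in the V stop (centre within 6 mm of the dock), upright, while the second pot is still on the shelf (horizontal distance between lower_pot and dock below 0.006 m and angle between lower_pot's own z axis and vertical below 0.03 rad and horizontal distance between upper_pot and dock above 0.03 m), for 0.2 s.
At the end, for the whole second after the job is handed in: Open pot upright (0.03 rad), within 10 mm of the dock; second pot mouth-down on its rim, axes within 7 mm, level (0.04 rad), centre 86 to 95 mm up; both at rest (under 20 mm/s); the three buttons inside (within 42 mm of the axis, lower than 50 mm) (horizontal distance between lower_pot and dock below 0.01 m and horizontal distance between upper_pot and lower_pot below 0.007 m and height (world z) of upper_pot between 0.086 and 0.095 m and angle between upper_pot's own z axis and vertical below 0.04 rad and angle between lower_pot's own z axis and vertical below 0.03 rad and linear speed of each of upper, lower below 0.02 m/s and horizontal distance between each of button0, button1, button2 and lower_pot below 0.042 m and height (world z) of each of button0, button1, button2 below 0.05 m); the robot touches nothing.
It fails at once if a pot is tipped over (more than 0.5 rad) (angle between any of lower_pot, upper_pot's own z axis and vertical above 0.5 rad).
It fails at once if the bracket, relay block or ball guide is moved more than 20 mm (distance of any of bracket, relay, guide from where it was at the start of the episode above 0.02 m).
It also fails if it takes over 48 s, if anything falls off the work surface, if the arm or the gripper's body presses on something with over 40 N, if the wrist force passes 120 N, or if a joint passes its speed limit or range.

ROBOT

A 6-joint arm with a two-finger parallel gripper is mounted at the origin on the work surface. World frame = base frame: x ahead of the robot, y to its left, z up, the work surface at z = 0. Lengths are in m, angles in rad, forces in N, time in s.
With the tool pointing down it reaches from about 0.35 to 0.85 m from the base axis. Payload 8.1 kg.
Tool frame: the origin (TCP) lies at the very end of the fingers, on their centre line; the grasp point (between the pads) lies robot.hold_point_z behind it (robot.hold_point_z is the distance from the TCP to the grasp point, in m); z points along the fingers, y is the direction in which the jaws open and shut (so a half turn about z gives the same grasp; the last joint's range is limited). The gripper opens to 93 mm and grips with 3 to 60 N. Pads are 15 mm wide; open, the fingers measure 128 mm over their backs; the gripper's body (75 mm by 188 mm) begins 65 mm behind the grasp point.
Start: joints at [1.186, 0.13, 1.488, -0, 1.523, -0.085], TCP at [0.177, 0.573, 0.219] pointing down, gripper open.
Joint ranges: [-2.96, 2.96], [-0.89, 2.26], [0.02, 2.5], [-1.34, 4.48], [0, 2.73], [-2.66, 2.66]. Speed limits (rad/s): [2.39, 2.39, 2.79, 3.14, 3.14, 3.14].

INTERFACE

Orientations are given as a rotation vector (axis times angle).
In Python, from plant import robot, cams gives the robot as it stands. The module is installed in compiled form; this text tells all that it offers.
- The arm moves only by the tool step_arm, never from a script. Its argument "deltas" is a list of rows, each an object with "offset": the shift along the tool's x, y, z in cm, a list of three; "roll": the turn about the tool's z in rad. In form: [{"offset": [x, y, z], "roll": roll}, ...]. A call has 1 to 12 rows; each row shifts and turns the commanded pose from where the row before left it, along the tool's axes as they then stand; what a row does not reach is not made up. A row lasts 1/8 s, in which the tool goes at most 62.5 mm and 10.7 degrees, less where a joint would pass 70% of its speed; a pose out of reach is approached as far as the arm can. A call with a gripper value outside its range is refused whole. "fingers" is the finger opening in cm, from 0 to 9.3, set as the call begins (left out, the last holds). The fingers move at their own pace and stop on an object; "grip_force" is the grip in N (left out, the last holds). Time passes only in rows, so rows that do not move let the fingers close. It gives the time, the measured TCP pose, the force and the opening at its end, in the units of the state.
- robot.read_state(): the state, without advancing time (a new reading comes with each control period).
- cams.read_camera(name): name is "scene" or "top" or "wrist"; returns a dict with "pixels" (400x640x3 uint8, red, green, blue), "fx", "fy", "cx", "cy" (pixels), "k1" (the pictures are not rectified: a ray, as slopes to the right and down, at radius r is drawn at 1 + k1 r^2 times it, then the intrinsics apply), "extrinsics" (4x4, takes a point from world to camera coordinates). Camera axes: x right, y down, z forward; pixel columns grow to the right and rows downward; lengths in m; the calibration is good to about 2 mm. A picture is of the moment at which its call begins. There is no depth.
- robot.close_job(): hands the job in, once; it reports no verdict.
Trained networks look in a picture, given as the dict that the camera call returned (one of the last four; its "shot" number tells which), for a name from the list of things; names that differ only in an ending like _2 or _b are one class to them, and where a whole thing is asked for, a point or a joint stands for the part that bears it (a point fixed in the world has none). Each returns a list of dicts, best first, with "score" (0 to 1); they miss things now and then, are a little off and sometimes report something else, mostly with a low value. They report only what shows in the picture. A call takes as long as a camera call. They do not tell look-alikes from the thing itself.
- cams.boxes_of(picture, thing): "xy" ([column, row] in pixels, amid what is visible of it).
- cams.silhouettes(picture, thing): "mask" (400x640 bool, what is visible of it) and "xy" ([column, row] in pixels, amid what is visible of it).
- cams.pinpoint(picture, thing): "xy" ([column, row] in pixels: a listed point, or the origin of a listed thing).
The state is a dict: "t": time; "q": joint angles; "dq": joint speeds; "joint_torque": joint torques, N m; "tool_pos": TCP position; "orientation": TCP orientation; "force": force on the tool from outside, world axes, zero at the start; "wrist_torque": the same for the moment, N m; "opening": finger opening in m.
Only numpy, scipy, OpenCV 4.12 (cv2) and the standard library are available. Lean on these libraries where they do the work, as an engineer would, in place of code of your own. Each camera call takes 0.05 s, during which the arm holds its last target. There are 200 camera calls.

## Working session

There is one attempt and no reset: what is moved stays moved. The work goes in short steps, Python scripts to look and compute and a tool call to move; the robot and the scene stay as the last step left them, time stands still between calls to the robot, and variables do not carry over. Pictures are saved under pics/ and viewed, about 8 in all and at most 12, crops included, and the job is handed in when it is done.

Besides the shell and the picture viewer there is one more tool, called after "Call:" by a JSON object that holds its "name" and its "arguments", one argument or row to a line. step_arm: Moves the arm, as the interface text tells. Its arguments: {"type":"object","properties":{"deltas":{"type":"array"},"fingers":{"type":"number"},"grip_force":{"type":"number"}},"required":["deltas"]}

```bash
mkdir -p pics
cat > h.py <<'E'
import numpy as np, cv2
from plant import robot, cams
from scipy.spatial.transform import Rotation as R
def ray(p,xy):
    u=np.array([(xy[0]-p['cx'])/p['fx'],(xy[1]-p['cy'])/p['fy']]);d=u.copy()
    for _ in range(20): d=u/(1+p['k1']*(d@d))
    E=np.array(p['extrinsics']);Rm=E[:3,:3]
    return -Rm.T@E[:3,3], Rm.T@np.array([*d,1])
def at(p,xy,z):
    o,d=ray(p,xy);return o+d*(z-o[2])/d[2]
def proj(p,X):
    E=np.array(p['extrinsics']);X=np.atleast_2d(X)@E[:3,:3].T+E[:3,3]
    s=X[:,:2]/X[:,2:];s=s*(1+p['k1']*(s**2).sum(1))[:,None]
    return s*[p['fx'],p['fy']]+[p['cx'],p['cy']]
def save(n,im): cv2.imwrite('pics/'+n,cv2.cvtColor(im,cv2.COLOR_RGB2BGR))
Z=dict(dock=0,shelf_end=.061,lower_pot=.03,upper_pot=.091,lower=0,upper=.061,bracket=0,relay=0,guide=0,button0=.007)
def look(c,names,p=None):
    p=p or cams.read_camera(c)
    for n in names:
        for r in cams.pinpoint(p,n)[:3]:
            print(c,n,round(r['score'],2),np.round(r['xy'],1),np.round(at(p,r['xy'],Z[n]),4)[:2])
    return p
E
python3 - <<'E'
from h import *
s=robot.read_state();print(s['t'],s['tool_pos'],s['orientation'],robot.hold_point_z)
for c in('scene','top'):
    p=look(c,list(Z));save(c+'0.png',p['pixels']);print(np.round(ray(p,(320,200))[0],3))
E
```

```text
0.0 [0.17695929 0.57271227 0.21759642] [-4.69072251e-01 -3.10595346e+00  2.81167345e-03] 0.0188
scene dock 0.8 [339.5 201. ] [ 0.5035 -0.0422]
scene shelf_end 0.58 [361.7 183.2] [0.498  0.0176]
scene lower_pot 0.9 [303. 202.] [ 0.5205 -0.1453]
scene lower_pot 0.81 [280.8 164.6] [ 0.3725 -0.197 ]
scene lower_pot 0.7 [233.5 204.3] [ 0.5074 -0.3333]
scene upper_pot 0.71 [380.  169.1] [0.4794 0.069 ]
scene lower 0.97 [188.2 230. ] [ 0.5582 -0.4587]
scene lower 0.92 [278.3 169.5] [ 0.3626 -0.2058]
scene lower 0.64 [300.1 208.7] [ 0.5186 -0.154 ]
scene bracket 0.78 [381.  264.6] [0.7216 0.0331]
scene relay 0.77 [437.7 252.5] [0.7026 0.1852]
scene guide 0.87 [274.4 277.8] [ 0.7299 -0.2356]
scene guide 0.26 [302.4 200.8] [ 0.4911 -0.1452]
scene button0 0.61 [301.5 209.1] [ 0.5261 -0.1506]
scene button0 0.52 [298.6 201.3] [ 0.4975 -0.1562]
scene button0 0.38 [357.5 182. ] [0.4447 0.018 ]
[ 1.344 -0.189  1.024]
top shelf_end 0.88 [254.9 231.1] [0.5002 0.0098]
top lower_pot 0.96 [360.7 285.2] [ 0.3614 -0.1979]
top lower_pot 0.92 [333.2 212.3] [ 0.5253 -0.1608]
top lower_pot 0.68 [410.2 218.1] [ 0.4909 -0.3261]
top upper_pot 0.87 [226.2 234.7] [0.4948 0.0658]
top lower 0.96 [456.9 182.5] [ 0.5636 -0.4529]
top lower 0.94 [362.4 283.5] [ 0.3659 -0.2045]
top lower 0.63 [333.4 217.1] [ 0.5202 -0.1611]
top upper 0.93 [229.6 238.8] [0.4905 0.0645]
top bracket 0.75 [228.6 238.2] [0.5024 0.0768]
top bracket 0.69 [241.3 145.5] [0.7151 0.0289]
top relay 0.87 [171.9 154.5] [0.7148 0.1927]
top guide 0.83 [356.  126.8] [ 0.7265 -0.2421]
top button0 0.62 [335.5 226.2] [ 0.498  -0.1627]
top button0 0.62 [331.6 212. ] [ 0.5309 -0.1584]
top button0 0.6 [320.6 220.2] [ 0.5156 -0.1317]
[ 0.312 -0.112  1.124]
```

View pics/scene0.png

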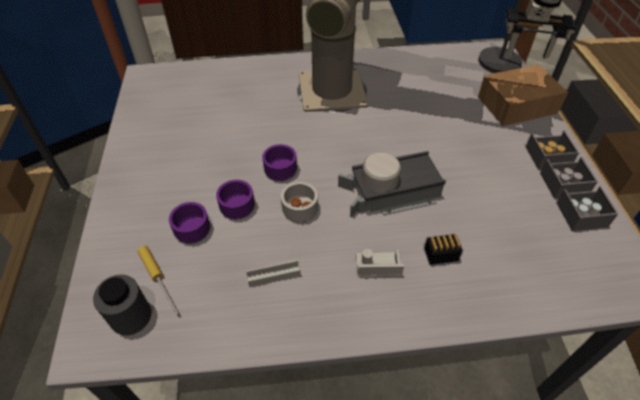

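View pics/top0.png

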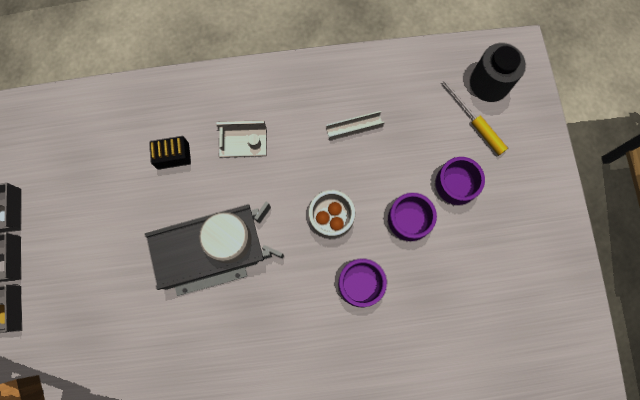

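The scene image has the open pot at about (300,203) with amber buttons in it, and the shelf with its pot at (382,172). The top image has the open pot at (331,214), the V cheeks at (262,212) and (273,254), and the shelf running left to (150,262). The purple pots are decoys. Next I refine by orthorectifying and fitting silhouettes.

```bash
cat >> h.py <<'E'
from scipy.optimize import minimize
def potmask(p,x,y,z0,up):
    a=np.linspace(0,2*np.pi,60);r=(.05,.045) if up else (.045,.05)
    P=np.vstack([np.c_[x+q*np.cos(a),y+q*np.sin(a),0*a+z] for q,z in zip(r,(z0,z0+.06))])
    h=cv2.convexHull((proj(p,P)*16*1).astype(np.int32)).reshape(-1,2)
    m=np.zeros((400,640),np.uint8);cv2.fillConvexPoly(m,h,1,shift=4);return m>0
def fitpot(p,n,guess):
    z0,up=(0,False) if n=='lower' else (.061,True)
    best=None
    for s in cams.silhouettes(p,n):
        w=at(p,s['xy'],z0+.03)[:2]
        if np.linalg.norm(w-guess)<.05 and (best is None): best=s
    if best is None: print(n,'none');return None
    m=best['mask']
    f=lambda v:-(potmask(p,*v,z0,up)&m).sum()/(potmask(p,*v,z0,up)|m).sum()
    r=minimize(f,guess,method='Nelder-Mead',options=dict(initial_simplex=np.array(guess)+[[-.01,-.01],[.012,0],[0,.012]],xatol=1e-4,fatol=1e-5))
    return np.round(r.x,4),round(-r.fun,3)
def ortho(p,z,x0,x1,y0,y1,k=1500):
    # rows: x decreasing, cols: y decreasing (like standing behind robot)
    X=np.arange(x1,x0,-1/k);Y=np.arange(y1,y0,-1/k);gy,gx=np.meshgrid(Y,X)
    m=proj(p,np.c_[gx.ravel(),gy.ravel(),0*gx.ravel()+z]).reshape(*gx.shape,2).astype(np.float32)
    return cv2.remap(p['pixels'],m,None,cv2.INTER_CUBIC)
E
python3 - <<'E'
from h import *
s=robot.read_state();print(R.from_rotvec(s['orientation']).as_matrix().round(3).tolist())
for c in('top','scene'):
    p=cams.read_camera(c)
    print(c,fitpot(p,'lower',[.523,-.156]),fitpot(p,'upper',[.49,.067]))
    if c=='top':
        im=ortho(p,.07,.38,.6,-.12,.26,2000)
        for i in range(0,440,40):cv2.putText(im,str(round(.6-i/2000,2)),(0,i+4),0,.35,(255,255,0))
        for j in range(0,760,40):cv2.putText(im,f"{.26-j/2000:.2f}",(j-12,435),0,.33,(255,255,0))
        save('o1.png',im)
        g=cv2.cvtColor(im,cv2.COLOR_RGB2GRAY)
E
```

```text
[[-0.955, 0.295, -0.0], [0.295, 0.955, -0.0], [0.0, -0.0, -1.0]]
top (array([ 0.5169, -0.1548]), np.float64(0.727)) (array([0.4921, 0.0711]), np.float64(0.967))
upper none
scene (array([ 0.522 , -0.1551]), np.float64(0.863)) None
```

View pics/o1.png

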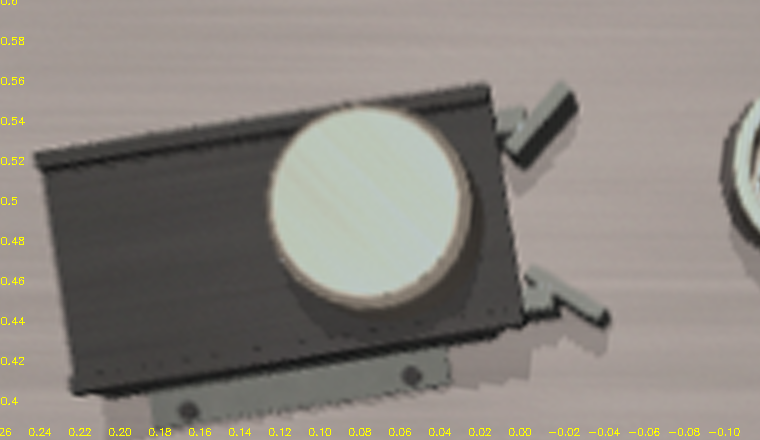

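Orthorectified at z = 0.07, the shelf's near corners are at pixels (488,86) and (524,326) and the far ones at (35,155) and (73,392). Those give 121 × 229 mm, which matches the stated size. From them the shelf axis is u ≈ (-0.149, 0.989) and the dock ≈ (0.5046, -0.0434), which agrees with the pinpoint result. The open pot is at about (0.522, -0.155), 113 mm from the dock.

The plan is to grip the pot's wall on its -x side, so it can't tip, and slide it home.

Call:
{"name": "step_arm", "arguments": {
  "deltas": [
    {"offset":[0,0,0],"roll":-0.15},
    {"offset":[0,0,0],"roll":-0.15},
    {"offset":[0,0,0],"roll":-0.15},
    {"offset":[-1.45,-5.1,0],"roll":0},
    {"offset":[-1.45,-5.1,0],"roll":0},
    {"offset":[-1.45,-5.1,0],"roll":0},
    {"offset":[-1.45,-5.1,0],"roll":0},
    {"offset":[-1.45,-5.1,0],"roll":0},
    {"offset":[-1.45,-5.1,0],"roll":0},
    {"offset":[-1.45,-5.1,0],"roll":0},
    {"offset":[-1.45,-5.1,0],"roll":0},
    {"offset":[-1.45,-5.1,0],"roll":0}
  ],
  "fingers": 5
}}

```text
t: 2.9
tool_pos: [0.3754, 0.1374, 0.219]
orientation: [-0.236, 3.131, 0.0]
force: [0.9, -0.3, 0.9]
opening: 0.0502
```

Call:
{"name": "step_arm", "arguments": {
  "deltas": [
    {"offset":[-1.45,-5.1,0],"roll":0},
    {"offset":[-1.45,-5.1,0],"roll":0},
    {"offset":[-1.45,-5.1,0],"roll":0},
    {"offset":[-1.45,-5.1,0],"roll":0},
    {"offset":[-1.45,-5.1,0],"roll":0},
    {"offset":[-1.45,-5.1,0],"roll":0},
    {"offset":[-1.45,-5.1,0],"roll":0},
    {"offset":[0,0,0],"roll":0}
  ]
}}

```text
t: 3.9
tool_pos: [0.5289, -0.2019, 0.2175]
orientation: [0.23, -3.132, -0.0]
force: [0.6, -0.0, 0.5]
opening: 0.0499
```

Run:
```python
from h import *
s=robot.read_state();print(s['t'],s['tool_pos'],s['force'],s['q']);print(R.from_rotvec(s['orientation']).as_matrix().round(3).tolist())
p=cams.read_camera('wrist')
print(np.round(ray(p,(320,200))[0],3))
print('wrist',fitpot(p,'lower',[.522,-.155]))
look('wrist',['lower_pot','dock'],p)
im=p['pixels'].copy()
a=np.linspace(0,2*np.pi,60)
for r,z in((.05,.06),(.041,.06)):
    cv2.polylines(im,[proj(p,np.c_[.522+r*np.cos(a),-.155+r*np.sin(a),0*a+z]).astype(int)],True,(0,255,0))
save('w1.png',im)
```

```text
3.9 [ 0.52890236 -0.20191752  0.21752703] [ 0.63010483 -0.02983436  0.50743343] [-4.54833380e-01  4.09776540e-02  1.58477856e+00 -6.25966902e-04
  1.51706889e+00 -2.17232352e+00]
[[-0.989, -0.146, -0.001], [-0.146, 0.989, -0.0], [0.001, 0.0, -1.0]]
[ 0.452 -0.213  0.385]
wrist (array([ 0.5185, -0.1562]), np.float64(0.761))
wrist lower_pot 0.97 [ 82.6 170.7] [ 0.5603 -0.4481]
wrist lower_pot 0.72 [345.    2.1] [ 0.3611 -0.1972]
wrist lower_pot 0.68 [195.5 124.5] [ 0.4948 -0.3288]
```

View pics/w1.png

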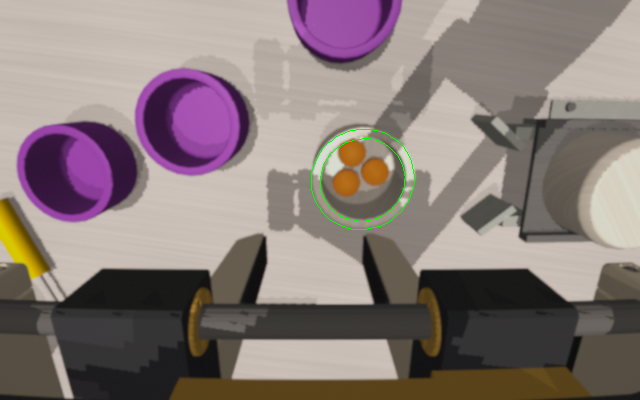

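The overlay at (363,179) sits on the real rim, so the open pot's position is confirmed, and the fingers straddle the wall. I'll descend and grip the wall lightly.

Call:
{"name": "step_arm", "arguments": {
  "deltas": [
    {"offset":[0,0.2,4.5],"roll":0},
    {"offset":[0,0,4.5],"roll":0},
    {"offset":[0,0,4.0],"roll":0},
    {"offset":[0,0,3.0],"roll":0},
    {"offset":[0,0,1.5],"roll":0},
    {"offset":[0,0,0],"roll":0}
  ]
}}

```text
t: 4.85
tool_pos: [0.5279, -0.196, 0.0433]
orientation: [0.237, -3.132, -0.001]
force: [-0.1, 0.1, 0.2]
opening: 0.0501
```

Call:
{"name": "step_arm", "arguments": {
  "deltas": [
    {"offset":[0,0,0],"roll":0},
    {"offset":[0,0,0],"roll":0},
    {"offset":[0,0,0],"roll":0},
    {"offset":[0,0,0],"roll":0}
  ],
  "fingers": 0,
  "grip_force": 10
}}

```text
t: 5.35
tool_pos: [0.5287, -0.1972, 0.0441]
orientation: [-0.235, 3.132, -0.001]
force: [1.2, -3.5, 1.6]
opening: 0.0147
```

Call:
{"name": "step_arm", "arguments": {
  "deltas": [
    {"offset":[0,0,0],"roll":0},
    {"offset":[0,0,0],"roll":0},
    {"offset":[0,0,0],"roll":0}
  ]
}}

```text
t: 5.72
tool_pos: [0.5288, -0.1975, 0.0441]
orientation: [-0.235, 3.132, -0.002]
force: [0.2, -5.4, 2.1]
opening: 0.0104
```

Run:
```python
from h import *
s=robot.read_state();print(s['t'],s['tool_pos'],s['force'],s['opening'])
p=cams.read_camera('wrist')
look('wrist',['lower_pot','dock','shelf_end','upper_pot'],p)
save('w2.png',p['pixels'])
```

```text
5.725 [ 0.52877887 -0.19746076  0.04407564] [ 0.17544047 -5.38506169  2.09687847] 0.010367945439062566
wrist lower_pot 0.9 [ 81.4 142.1] [ 0.492 -0.329]
wrist lower_pot 0.76 [393.6 237. ] [ 0.5202 -0.1529]
```

View pics/w2.png

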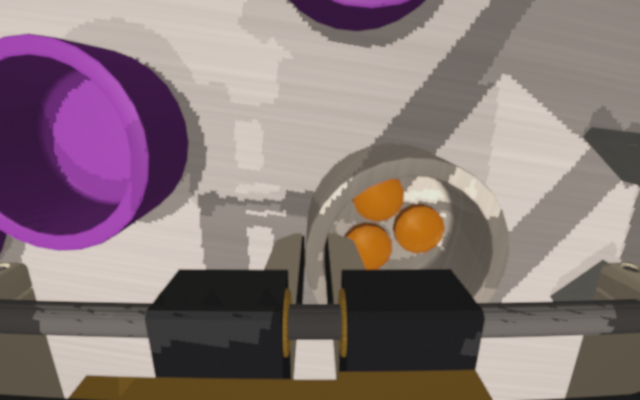

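The wall is held (opening 10 mm), with the three buttons inside at (378,199), (418,229) and (368,245). Now sliding it toward the stop.

Call:
{"name": "step_arm", "arguments": {
  "deltas": [
    {"offset":[0,0.5,0],"roll":0},
    {"offset":[0,1,0],"roll":0},
    {"offset":[0,1,0],"roll":0},
    {"offset":[0,1,0],"roll":0},
    {"offset":[0,1,0],"roll":0},
    {"offset":[0,1,0],"roll":0},
    {"offset":[0,1,0],"roll":0},
    {"offset":[0,1,0],"roll":0},
    {"offset":[0,1,0],"roll":0},
    {"offset":[0,1,0],"roll":0},
    {"offset":[0,0.5,0],"roll":0},
    {"offset":[0,0,0],"roll":0}
  ],
  "grip_force": 20
}}

```text
t: 7.48
tool_pos: [0.5136, -0.0976, 0.0441]
orientation: [-0.236, 3.132, 0.0]
force: [0.4, -1.4, 6.2]
opening: 0.01
```

Call:
{"name": "step_arm", "arguments": {
  "deltas": [
    {"offset":[0,0.2,0],"roll":0},
    {"offset":[0,0.2,0],"roll":0},
    {"offset":[0,0.2,0],"roll":0}
  ]
}}

```text
t: 7.85
tool_pos: [0.5129, -0.0926, 0.0441]
orientation: [-0.236, 3.132, -0.001]
force: [1.0, -5.5, 4.7]
opening: 0.0099
```

Call:
{"name": "step_arm", "arguments": {
  "deltas": [
    {"offset":[0,0.2,0],"roll":0},
    {"offset":[0,0.1,0],"roll":0}
  ]
}}

```text
t: 8.1
tool_pos: [0.5132, -0.0904, 0.0442]
orientation: [-0.236, 3.13, -0.004]
force: [5.5, -11.0, 0.7]
opening: 0.01
```

Run:
```python
from h import *
s=robot.read_state();print(s['t'],s['tool_pos'],s['force'],s['opening'])
u=np.array([-.149,.989]);c=s['tool_pos'][:2]+.0455*u;d=c-[.5046,-.0434];print(c,'u',d@u,'v',d@[.989,.149])
p=cams.read_camera('wrist')
look('wrist',['lower_pot','dock'],p);save('w3.png',p['pixels'])
p=cams.read_camera('top');print(fitpot(p,'lower',[.5046,-.0434]));look('top',['lower_pot','dock'],p)
```

```text
8.1 [ 0.51315592 -0.09042812  0.04423615] [  5.52770618 -11.046169     0.72230293] 0.009983148851229941
[ 0.50637642 -0.04542862] u -0.0022709928918324762 v 0.0014546116445138702
wrist lower_pot 0.72 [392.2 232.7] [ 0.5022 -0.0472]
wrist lower_pot 0.51 [517.3 265.2] [0.5115 0.0312]
(array([ 0.5001, -0.0506]), np.float64(0.334))
top lower_pot 0.9 [284.8 225.6] [ 0.5095 -0.0526]
top lower_pot 0.9 [408.4 213.8] [ 0.5008 -0.3237]
top lower_pot 0.9 [458.9 178.2] [ 0.5661 -0.4502]
```

View pics/w3.png

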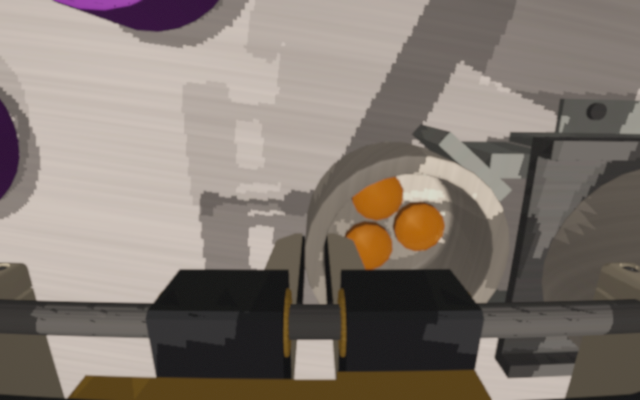

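The pot is touching the cheek on the low-x side (+x reaction force), about 2 mm short of home. I'll continue gently with a small sideways shift.

Call:
{"name": "step_arm", "arguments": {
  "deltas": [
    {"offset":[-0.1,0.1,0],"roll":0},
    {"offset":[-0.05,0.1,0],"roll":0},
    {"offset":[0,0,0],"roll":0}
  ]
}}

```text
t: 8.82
tool_pos: [0.515, -0.089, 0.0446]
orientation: [-0.235, 3.129, -0.006]
force: [5.4, -12.5, -0.2]
opening: 0.0107
```

Call:
{"name": "step_arm", "arguments": {
  "deltas": [
    {"offset":[-0.1,0.1,0],"roll":0},
    {"offset":[-0.05,0.1,0],"roll":0},
    {"offset":[0,0,0],"roll":0}
  ]
}}

```text
t: 9.2
tool_pos: [0.5169, -0.0875, 0.045]
orientation: [-0.235, 3.128, -0.008]
force: [7.2, -15.7, 0.6]
opening: 0.0104
```

Run:
```python
from h import *
s=robot.read_state()
u=np.array([-.149,.989]);c=s['tool_pos'][:2]+.0455*u;d=c-[.5046,-.0434];print(c,'u',d@u,'v',d@[.989,.149],s['tool_pos'],s['orientation'],s['force'],s['wrist_torque'])
p=cams.read_camera('wrist')
look('wrist',['lower_pot','dock'],p)
p=cams.read_camera('scene');look('scene',['lower_pot','dock','lower'],p)
print(fitpot(p,'lower',[.5046,-.0434]))
q=proj(p,[[.5046,-.0434,.03]])[0].astype(int)
im=cv2.resize(p['pixels'][q[1]-40:q[1]+40,q[0]-50:q[0]+70],None,fx=6,fy=6,interpolation=2);print(q);save('s4.png',im)
```

```text
[ 0.51008246 -0.04248658] u 8.648138883952456e-05 v 0.00555825133253 [ 0.51686196 -0.08748608  0.04500332] [-0.23509499  3.12789163 -0.00798569] [  7.21416804 -15.66477212   0.60255023] [-2.72298108 -1.336018    0.0896622 ]
wrist lower_pot 0.75 [394.  228.7] [ 0.5037 -0.0436]
scene lower_pot 0.93 [342.  193.9] [ 0.5037 -0.0361]
scene lower_pot 0.87 [279.7 163.9] [ 0.3693 -0.2   ]
scene lower_pot 0.85 [234.9 202.2] [ 0.5004 -0.3295]
scene lower 0.71 [236.4 203.7] [ 0.4809 -0.3296]
scene lower 0.66 [340.9 199.9] [ 0.4999 -0.0377]
scene lower 0.61 [189.4 231.4] [ 0.5633 -0.4552]
(array([ 0.5043, -0.0452]), np.float64(0.638))
[339 194]
```

View pics/s4.png

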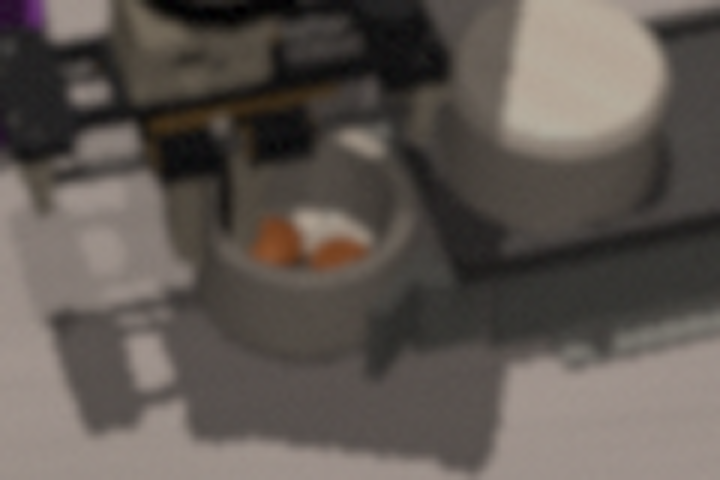

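The pot looks seated between the cheeks. I'll release, lift and check from above.

Call:
{"name": "step_arm", "arguments": {
  "deltas": [
    {"offset":[0,0,0],"roll":0},
    {"offset":[0,0,0],"roll":0},
    {"offset":[0,0,-2],"roll":0},
    {"offset":[0,0,-4],"roll":0},
    {"offset":[0,0,-5],"roll":0},
    {"offset":[0,-3,-4],"roll":0},
    {"offset":[3,-4,-2],"roll":0},
    {"offset":[0,0,0],"roll":0}
  ],
  "fingers": 4
}}

```text
t: 10.6
tool_pos: [0.4948, -0.1603, 0.2151]
orientation: [-0.231, 3.132, -0.001]
force: [1.3, 0.0, -1.3]
opening: 0.0395
```

Run:
```python
from h import *
s=robot.read_state();print(s['t'],s['tool_pos'],s['force'],s['opening'])
p=cams.read_camera('wrist')
look('wrist',['lower_pot','dock','shelf_end','upper_pot'],p)
print(fitpot(p,'lower',[.5046,-.0434]),fitpot(p,'upper',[.492,.071]))
im=p['pixels'].copy();save('w5raw.png',im)
a=np.linspace(0,2*np.pi,60);D=np.array([.5046,-.0434]);u=np.array([-.149,.989]);v=np.array([.989,.149])
def poly(P,z,c): cv2.polylines(im,[(proj(p,np.c_[P,np.full(len(P),z)])*16).astype(int)],True,c,1,shift=4)
poly(D+.05*np.c_[np.cos(a),np.sin(a)],.06,(0,255,0))
poly(D+.045*np.c_[np.cos(a),np.sin(a)],0,(0,255,0))
poly([D+.051*u+.061*v,D+.281*u+.061*v,D+.281*u-.061*v,D+.051*u-.061*v],.070,(255,0,0))
save('w5.png',im)
```

```text
10.6 [ 0.49484193 -0.16027592  0.21513675] [ 1.32994863  0.00880021 -1.25762737] 0.03950394564870078
wrist lower_pot 0.88 [152.4 150.5] [ 0.4939 -0.3298]
wrist lower_pot 0.8 [420.1 195.7] [ 0.5008 -0.045 ]
wrist lower_pot 0.73 [292.  35.] [ 0.3641 -0.2008]
wrist dock 0.24 [430.4 194. ] [ 0.5042 -0.0228]
wrist shelf_end 0.68 [480.3 208.8] [0.4978 0.0068]
wrist shelf_end 0.5 [431.6 192.5] [ 0.4887 -0.0457]
wrist upper_pot 0.69 [564.5 215.5] [0.485  0.0709]
(array([ 0.5026, -0.0459]), np.float64(0.781)) (array([0.4885, 0.0701]), np.float64(0.955))
```

View pics/w5.png

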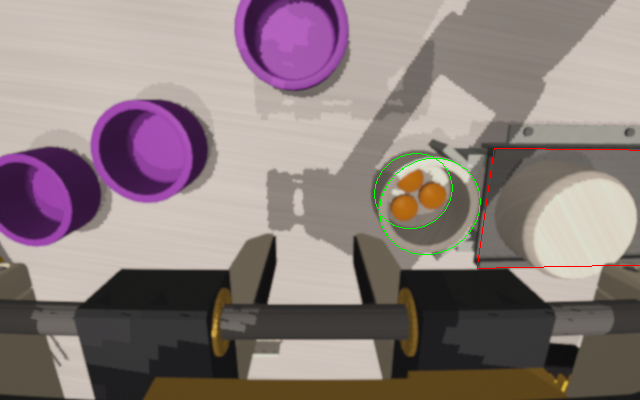

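The overlay of the docked rim around (428,206) and the shelf outline match the picture well. I'll rectify at rim height to check the seating in millimetres.

Run:
```python
from h import *
p=cams.read_camera('wrist')
D=np.array([.5046,-.0434])
k=4000;im=ortho(p,.06,.435,.575,-.11,.035,k)
w=lambda P:(int((.035-P[1])*k),int((.575-P[0])*k))
for t in np.arange(0,360,15):
    cv2.circle(im,w(D+.05*np.array([np.cos(np.radians(t)),np.sin(np.radians(t))])),2,(0,255,0),-1)
u=np.array([-.149,.989]);v=np.array([.989,.149])
for t in np.arange(-.05,.051,.01): cv2.circle(im,w(D+.051*u+t*v),2,(255,0,0),-1)
for n in range(0,15): cv2.putText(im,f"{.575-n*.01:.3f}",(0,n*40+4),0,.35,(255,255,0))
save('o6.png',im);print(im.shape,w(D))
```

```text
(560, 581, 3) (313, 281)
```

View pics/o6.png

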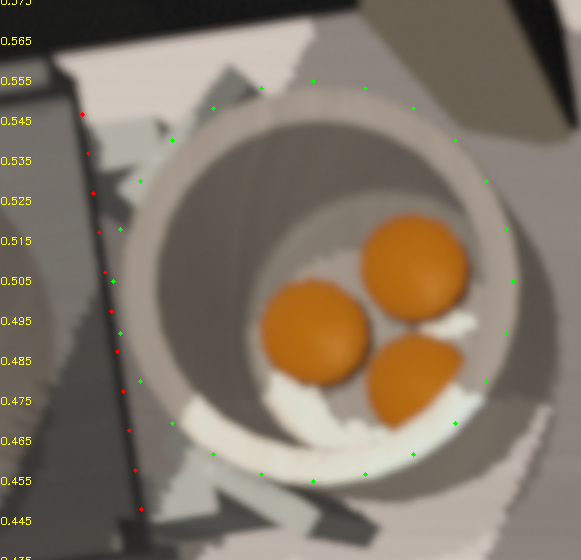

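The rim circle is centred at (321,285), about 2 mm short of my dock estimate, and the lower cheek touches while the upper one may have a small gap. I'll regrip with the outer finger leading, then press and jiggle the pot home.

Call:
{"name": "step_arm", "arguments": {
  "deltas": [
    {"offset":[-1.3,3.5,2],"roll":0},
    {"offset":[-1.3,3.5,3],"roll":0},
    {"offset":[0,0,4],"roll":0},
    {"offset":[0,0,4],"roll":0},
    {"offset":[0,0,3],"roll":0},
    {"offset":[0,0,1.1],"roll":0},
    {"offset":[0,0,0],"roll":0}
  ]
}}

```text
t: 11.88
tool_pos: [0.5101, -0.0849, 0.0423]
orientation: [0.236, -3.131, -0.001]
force: [-0.1, -1.4, -0.7]
opening: 0.0404
```

Call:
{"name": "step_arm", "arguments": {
  "deltas": [
    {"offset":[0,0,0],"roll":0},
    {"offset":[0,0,0],"roll":0},
    {"offset":[0,0,0],"roll":0},
    {"offset":[0,0,0],"roll":0},
    {"offset":[0,0,0],"roll":0},
    {"offset":[0,0,0],"roll":0}
  ],
  "fingers": 0
}}

```text
t: 12.62
tool_pos: [0.5138, -0.0879, 0.0449]
orientation: [-0.234, 3.126, -0.008]
force: [8.2, -9.3, -1.4]
opening: 0.0094
```

Call:
{"name": "step_arm", "arguments": {
  "deltas": [
    {"offset":[-0.2,0.1,0],"roll":0},
    {"offset":[-0.2,0,0],"roll":0},
    {"offset":[0,0,0],"roll":0}
  ]
}}

```text
t: 13.0
tool_pos: [0.5156, -0.0872, 0.0443]
orientation: [-0.234, 3.13, -0.009]
force: [-0.3, -14.3, 2.1]
opening: 0.0092
```

Call:
{"name": "step_arm", "arguments": {
  "deltas": [
    {"offset":[-0.2,0.1,0],"roll":0},
    {"offset":[-0.2,0,0],"roll":0},
    {"offset":[0,0,0],"roll":0}
  ]
}}

```text
t: 13.38
tool_pos: [0.5183, -0.0876, 0.0441]
orientation: [-0.234, 3.133, -0.013]
force: [-6.1, -23.5, 4.5]
opening: 0.009
```

Now the opposite cheek pushes back, so the pot has come across between both. I'll centre it under the push and release.

Call:
{"name": "step_arm", "arguments": {
  "deltas": [
    {"offset":[0.2,0,0],"roll":0},
    {"offset":[0.1,0,0],"roll":0},
    {"offset":[0,0,0],"roll":0}
  ]
}}

```text
t: 13.75
tool_pos: [0.5165, -0.087, 0.0444]
orientation: [-0.234, 3.13, -0.011]
force: [-0.6, -18.7, 1.9]
opening: 0.0092
```

Call:
{"name": "step_arm", "arguments": {
  "deltas": [
    {"offset":[0,0,0],"roll":0},
    {"offset":[0,0,0],"roll":0},
    {"offset":[0,0,-2],"roll":0},
    {"offset":[0,0,-4],"roll":0},
    {"offset":[0,0,-5],"roll":0},
    {"offset":[0,-3,-4],"roll":0},
    {"offset":[3,-4,-2],"roll":0},
    {"offset":[0,0,0],"roll":0}
  ],
  "fingers": 4
}}

```text
t: 14.75
tool_pos: [0.4962, -0.1587, 0.2152]
orientation: [-0.231, 3.13, -0.004]
force: [-0.4, 0.6, -0.7]
opening: 0.0398
```

Run:
```python
from h import *
s=robot.read_state();print(s['t'],s['tool_pos'],s['force'],s['opening'],s['q'])
p=cams.read_camera('wrist')
look('wrist',['lower_pot','shelf_end','upper_pot'],p)
print(fitpot(p,'lower',[.5046,-.0434]),fitpot(p,'upper',[.492,.071]))
D=np.array([.5046,-.0434])
k=4000;im=ortho(p,.06,.435,.575,-.11,.035,k)
w=lambda P:(int((.035-P[1])*k),int((.575-P[0])*k))
for t in np.arange(0,360,15):
    cv2.circle(im,w(D+.05*np.array([np.cos(np.radians(t)),np.sin(np.radians(t))])),2,(0,255,0),-1)
u=np.array([-.149,.989]);v=np.array([.989,.149])
for t in np.arange(-.05,.051,.01): cv2.circle(im,w(D+.051*u+t*v),2,(255,0,0),-1)
save('o7.png',im)
```

```text
14.75 [ 0.49620856 -0.15870415  0.21517204] [-0.4248931   0.64462683 -0.69668266] 0.03977325658818858 [-4.07682166e-01 -8.69406120e-02  1.71501639e+00 -4.22271971e-04
  1.50941760e+00 -2.12569803e+00]
wrist lower_pot 0.96 [294.3  33.4] [ 0.3641 -0.1975]
wrist lower_pot 0.91 [152.  147.1] [ 0.4922 -0.3291]
wrist lower_pot 0.66 [ 47.5 192.4] [ 0.5586 -0.4452]
wrist shelf_end 0.62 [483.2 204.7] [0.4949 0.0097]
wrist shelf_end 0.43 [541.9 354. ] [0.6607 0.133 ]
wrist upper_pot 0.67 [565.5 214.4] [0.4855 0.0727]
(array([ 0.5042, -0.0448]), np.float64(0.781)) (array([0.4887, 0.0696]), np.float64(0.96))
```

View pics/o7.png

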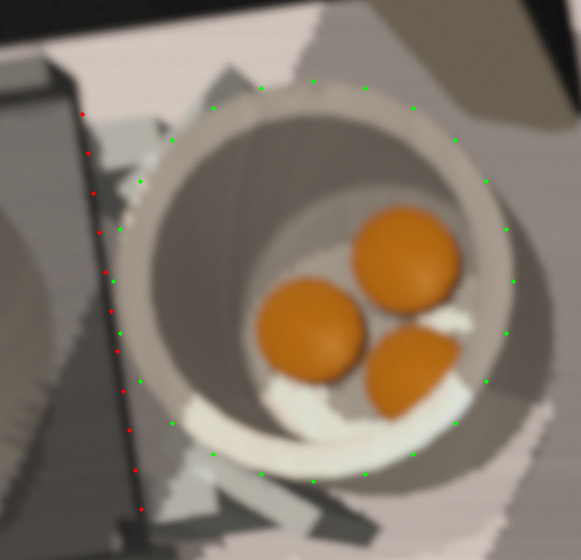

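The docked rim is now centred at about (315,279), within 1 mm of the dock estimate, with both cheeks touching, so I take it as home. Next I go behind the second pot, turn 90° and use both fingers as a fork.

Call:
{"name": "step_arm", "arguments": {
  "deltas": [
    {"offset":[-0.37,4.3,0],"roll":0},
    {"offset":[-0.37,4.3,0],"roll":0},
    {"offset":[-0.37,4.3,0],"roll":0},
    {"offset":[-0.37,4.3,0],"roll":0},
    {"offset":[-0.37,4.3,0],"roll":0},
    {"offset":[-0.37,4.3,0],"roll":0},
    {"offset":[-0.37,4.3,0],"roll":0},
    {"offset":[0,0,0],"roll":0.157},
    {"offset":[0,0,0],"roll":0.157},
    {"offset":[0,0,0],"roll":0.157},
    {"offset":[0,0,0],"roll":0.157},
    {"offset":[0,0,0],"roll":0.157}
  ],
  "fingers": 5
}}

```text
t: 16.55
tool_pos: [0.4759, 0.1461, 0.2119]
orientation: [-0.986, -2.982, 0.001]
force: [0.5, 0.7, -0.6]
opening: 0.0502
```

Call:
{"name": "step_arm", "arguments": {
  "deltas": [
    {"offset":[0,0,0],"roll":0.157},
    {"offset":[0,0,0],"roll":0.157},
    {"offset":[0,0,0],"roll":0.157},
    {"offset":[0,0,0],"roll":0.157},
    {"offset":[0,0,0],"roll":0.157},
    {"offset":[0,0,0],"roll":0}
  ]
}}

```text
t: 17.3
tool_pos: [0.476, 0.1459, 0.212]
orientation: [-2.044, -2.384, 0.001]
force: [0.0, 0.1, 0.4]
opening: 0.0502
```

Run:
```python
from h import *
s=robot.read_state();print(s['t'],s['tool_pos'],s['force'],s['opening'],s['q']);print(R.from_rotvec(s['orientation']).as_matrix().round(3).tolist())
D=np.array([.505,-.044]);d=s['tool_pos'][:2]-D;print('u',d@[-.149,.989],'v',d@[.989,.149])
p=cams.read_camera('top');print(fitpot(p,'upper',[.49,.07]))
p=cams.read_camera('wrist');print(fitpot(p,'upper',[.49,.07]))
```

```text
17.3 [0.47598236 0.14588325 0.21199494] [0.03620318 0.14740957 0.42303091] 0.05018292963453435 [ 1.94285208e-01 -1.44663476e-01  1.77403781e+00  1.13942795e-04
  1.51339207e+00  4.11192588e-02]
[[-0.153, 0.988, -0.001], [0.988, 0.153, -0.0], [0.0, -0.001, -1.0]]
u 0.19211815827548354 v -0.0004058390462254346
(array([0.4909, 0.0691]), np.float64(0.967))
upper none
None
```

Call:
{"name": "step_arm", "arguments": {
  "deltas": [
    {"offset":[0,0,4.5],"roll":0},
    {"offset":[0,0,4.5],"roll":0},
    {"offset":[0,0,3.2],"roll":0},
    {"offset":[0,0,1.5],"roll":0},
    {"offset":[-1,0,0],"roll":0},
    {"offset":[-1,0,0],"roll":0},
    {"offset":[-0.5,0,0],"roll":0},
    {"offset":[-0.5,0,0],"roll":0},
    {"offset":[-0.7,0,0],"roll":0},
    {"offset":[-0.7,0,0],"roll":0},
    {"offset":[-0.7,0,0],"roll":0},
    {"offset":[-0.7,0,0],"roll":0}
  ]
}}

```text
t: 19.0
tool_pos: [0.4862, 0.0887, 0.077]
orientation: [2.047, 2.383, 0.005]
force: [-0.7, 6.7, 5.0]
opening: 0.0495
```

Call:
{"name": "step_arm", "arguments": {
  "deltas": [
    {"offset":[-0.7,0,0],"roll":0},
    {"offset":[-0.7,0,0],"roll":0},
    {"offset":[-0.7,0,0],"roll":0},
    {"offset":[-0.7,0,0],"roll":0}
  ]
}}

```text
t: 19.5
tool_pos: [0.4904, 0.061, 0.077]
orientation: [2.047, 2.383, 0.005]
force: [-1.1, 7.7, 6.1]
opening: 0.0499
```

Run:
```python
from h import *
s=robot.read_state();print(s['t'],s['tool_pos'],s['force'],s['opening'])
D=np.array([.505,-.044]);d=s['tool_pos'][:2]-D;ut=d@[-.149,.989];print('u',ut,'v',d@[.989,.149])
p=cams.read_camera('top');g=(D+(ut-.05)*np.array([-.149,.989])).tolist();r=fitpot(p,'upper',g);print(g,r)
if r: print('pot u,v',(r[0]-D)@[-.149,.989],(r[0]-D)@[.989,.149])
```

```text
19.5 [0.49038965 0.06101055 0.07703694] [-1.08842403  7.71118932  6.08971015] 0.049929138899794515
u 0.10603237294781576 v 0.0011969336304289066
[0.49665117643077544, 0.01141601684538978] (array([0.4991, 0.0089]), np.float64(0.811))
pot u,v 0.0531972 0.0020469999999999833
```

Call:
{"name": "step_arm", "arguments": {
  "deltas": [
    {"offset":[-0.5,0,0],"roll":0},
    {"offset":[-0.5,0,0],"roll":0},
    {"offset":[-0.5,0,0],"roll":0},
    {"offset":[-0.5,0,0],"roll":0},
    {"offset":[-0.5,0,0],"roll":0},
    {"offset":[-0.5,0,0],"roll":0},
    {"offset":[-0.5,0,0],"roll":0},
    {"offset":[-0.5,0,0],"roll":0},
    {"offset":[-0.5,0,0],"roll":0},
    {"offset":[0,0,0],"roll":0}
  ]
}}

```text
t: 20.85
tool_pos: [0.4961, 0.0149, 0.0754]
orientation: [2.048, 2.382, -0.001]
force: [0.2, -0.3, -0.7]
opening: 0.0501
```

```bash
cat > c.py <<'E'
from h import *
s=robot.read_state();print(s['t'],s['tool_pos'],s['force'],s['opening'])
D=np.array([.505,-.044]);U=np.array([-.149,.989]);V=np.array([.989,.149])
d=s['tool_pos'][:2]-D;ut=d@U;print('u',ut,'v',d@V)
for c in('top','scene','wrist'):
    p=cams.read_camera(c);r=fitpot(p,'upper',D.tolist());l=fitpot(p,'lower',D.tolist())
    if r is not None: print(c,'upper u,v',(r[0]-D)@U,(r[0]-D)@V,r[1])
    if l is not None: print(c,'lower u,v',(l[0]-D)@U,(l[0]-D)@V,l[1])
E
python3 c.py
```

```text
20.85 [0.49613113 0.01487951 0.07544388] [ 0.21207585 -0.30009807 -0.72662432] 0.050129966838466704
u 0.05955330013829176 v 1.7397409724030878e-06
top upper u,v 0.0026553999999999957 0.0005011999999999882 0.74
top lower u,v -0.0373544 -0.005829999999999978 0.069
upper none
scene lower u,v -0.0048567000000000115 0.00806790000000004 0.39
lower none
wrist upper u,v 0.007879399999999998 -0.0019483999999999916 0.466
```

Call:
{"name": "step_arm", "arguments": {
  "deltas": [
    {"offset":[-0.2,0,0],"roll":0},
    {"offset":[-0.2,0,0],"roll":0}
  ]
}}

```text
t: 21.55
tool_pos: [0.4967, 0.0122, 0.0756]
orientation: [-2.047, -2.382, -0.001]
force: [-0.7, 4.1, -0.7]
opening: 0.0499
```

Call:
{"name": "step_arm", "arguments": {
  "deltas": [
    {"offset":[-0.2,0,0],"roll":0}
  ]
}}

```text
t: 21.68
tool_pos: [0.497, 0.0099, 0.0755]
orientation: [-2.047, -2.383, -0.0]
force: [-0.5, 2.3, -0.6]
opening: 0.0502
```

```bash
python3 c.py
python3 - <<'E'
from h import *
a=[]
for c in('top','scene'):
    p=cams.read_camera(c);q=proj(p,[[.505,-.044,.08]])[0].astype(int)
    a.append(cv2.resize(p['pixels'][q[1]-45:q[1]+45,q[0]-35:q[0]+35],None,fx=5.5,fy=5.5,interpolation=2))
save('f8.png',np.hstack(a))
E
```

```text
21.675 [0.49701381 0.00988758 0.07554987] [-0.5086167   2.29683556 -0.57960703] 0.050245494359198395
u 0.05448475751846556 v 0.00013090798543277413
lower none
top upper u,v -0.0016867000000000093 0.000453900000000033 0.706
scene upper u,v 0.0017016000000000006 -0.0005528000000000231 0.908
scene lower u,v -0.0032540000000000073 0.007500200000000017 0.353
wrist upper u,v 0.0031958999999999967 -0.00174369999999998 0.475
wrist lower u,v -0.003912600000000007 0.0011300000000000342 0.012
```

View pics/f8.png

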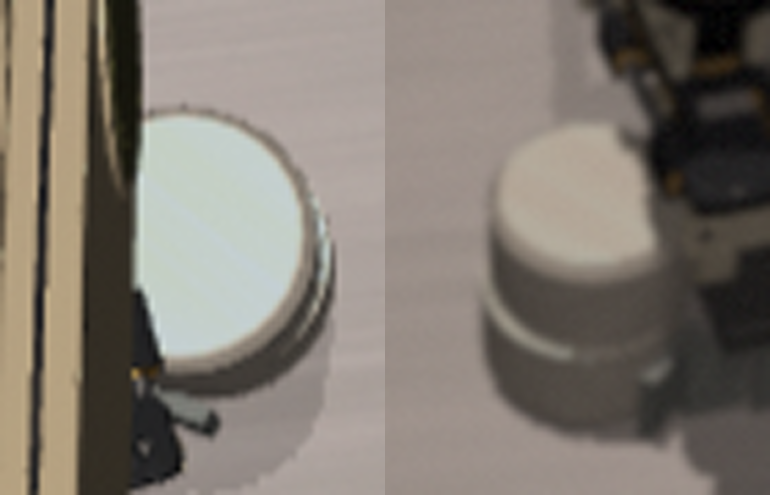

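In the scene view a crescent of the lower rim still shows on the -x side, so the upper pot is about 4 mm short, which agrees with the TCP geometry. I'll push 4 mm more.

Call:
{"name": "step_arm", "arguments": {
  "deltas": [
    {"offset":[-0.2,0,0],"roll":0},
    {"offset":[-0.2,0,0],"roll":0},
    {"offset":[0,0,0],"roll":0}
  ]
}}

```text
t: 22.6
tool_pos: [0.4978, 0.0056, 0.0757]
orientation: [2.048, 2.382, -0.0]
force: [-0.3, 2.2, -1.1]
opening: 0.0504
```

```bash
python3 c.py
```

```text
22.6 [0.49778121 0.0056184  0.07566458] [-0.33867348  2.23072716 -1.14785806] 0.050424154676456286
u 0.0501481938389818 v 0.00025375363906717554
lower none
top upper u,v -0.007674899999999998 -0.0007517000000000443 0.713
scene upper u,v -0.002472500000000002 -0.0003725000000000003 0.898
scene lower u,v -0.004081700000000007 0.010308700000000032 0.324
wrist upper u,v -0.001161099999999997 -0.001692100000000057 0.466
wrist lower u,v -0.0024683999999999986 0.0009429999999999677 0.054
```

Call:
{"name": "step_arm", "arguments": {
  "deltas": [
    {"offset":[0.5,0,0],"roll":0},
    {"offset":[2,0,0],"roll":0},
    {"offset":[3,0,0],"roll":0},
    {"offset":[3,0,-2],"roll":0},
    {"offset":[2,0,-4],"roll":0},
    {"offset":[4,0,-4],"roll":0},
    {"offset":[5,0,-2],"roll":0},
    {"offset":[5,0,0],"roll":0},
    {"offset":[0,0,0],"roll":0}
  ]
}}

```text
t: 24.18
tool_pos: [0.4601, 0.251, 0.1961]
orientation: [-2.042, -2.387, -0.002]
force: [1.0, 0.1, 0.0]
opening: 0.0498
```

```bash
python3 c.py
python3 - <<'E'
from h import *
a=[]
for c in('top','scene'):
    p=cams.read_camera(c);q=proj(p,[[.505,-.044,.08]])[0].astype(int)
    im=p['pixels'];t=np.linspace(0,2*np.pi,90)
    o=cv2.resize(im[q[1]-35:q[1]+45,q[0]-35:q[0]+35],None,fx=5.5,fy=5.5,interpolation=2)
    a.append(o)
save('f9.png',np.hstack(a))
E
```

```text
24.175 [0.46012122 0.25103962 0.19614617] [0.98656947 0.1135958  0.03346294] 0.04975674751032126
u 0.29848111786533654 v -0.00042420674265264993
lower none
top upper u,v -0.0007518999999999926 0.00029129999999995656 0.946
scene upper u,v 0.00023710000000000135 0.0004402999999999556 0.951
scene lower u,v -0.0016744000000000082 0.004400400000000048 0.329
upper none
lower none
```

View pics/f9.png

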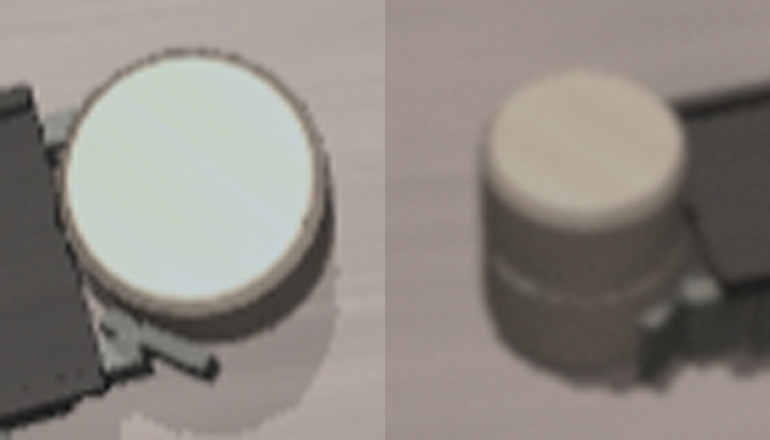

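The two pots are flush in silhouette, with only a thin joint line at about (560,285) in the scene crop. Both cameras put the upper pot within 1 mm of the dock axis. The arm is clear, so I'm handing in.

```bash
python3 -c "
from plant import robot
print(robot.close_job())"
```

```text
the job is handed in; nothing more can be done
None
```

The open pot is in the V stop and the second pot stands on it mouth to mouth; I handed the job in at about 24 s, and no verdict was reported. I gripped the open pot's wall, slid it home and settled it against both cheeks. I then pushed the second pot off the shelf onto it with the two fingers as a fork, and backed the arm well clear.

**Last checks:**
- **Second pot:** the top and scene fits both put it within about 1 mm of my dock estimate. The two outlines look flush, with only a thin joint line between them.
- **Open pot:** it measured within 1 mm of the dock estimate before being covered. I did not confirm its position precisely afterwards: the fits on the covered pot were poor (overlap 0.33, showing a 4 mm sideways offset) or found nothing. I went by the flush outlines instead.
- **Buttons:** all three were seen inside before closing.
- **Bystanders:** the arm never worked near the bracket, relay block or ball guide, but I did not measure them again at the end.

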